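# Index the engraving turntable and snap the clamping frame over the work

## Robot

A 6-joint arm with a two-finger parallel gripper is mounted at the origin on a cart in front of the work surface, level with it; the furniture and walls round the work are solid. World frame = base frame: x ahead of the robot, y to its left, z up, the work surface at z = 0. Lengths are in mm, angles in rad, forces in N, time in s.
With the tool pointing down it reaches from about 300 to 775 mm from the base axis. Payload 14.6 kg.
Tool frame: the origin (TCP) lies between the finger pads; the fingertips stand 25 mm ahead of it and the grasp point (between the pads) lies 6 mm ahead of it; z points along the fingers, y is the line along which they close (so a half turn about z gives the same grasp; the last joint's range is limited). The gripper opens to 94 mm and grips with 3 to 60 N. Pads are 16 mm wide; open, the fingers measure 119 mm over their backs; the gripper's body (75 mm by 177 mm) begins 78 mm behind the grasp point.
Start: joints at [-0.067, 0.3, 1.521, -0, 1.321, -0.067], TCP at [549.99, -0.002, 230.446] pointing down, gripper open.
Joint ranges: [-3.03, 3.03], [-0.79, 2.21], [0.23, 2.52], [-1.04, 4.18], [0, 3.07], [-2.55, 2.55]. Speed limits (rad/s): [2.22, 2.22, 2.57, 3.14, 3.14, 3.14].

## Interface

Orientations are given as [roll, pitch, yaw] about the fixed x, y, z axes, in that order (R = Rz(yaw) Ry(pitch) Rx(roll)).
In Python, from cell import manip gives the robot as it stands. The module is installed in compiled form; this text tells all that it offers.
- The arm moves only by the tool step_arm, never from a script. Its argument "series" is one flat list of numbers, 5 for each row, row after row: the shift along the world's x, y, z in mm, then the turn about the world's z in rad, then the closure, from 0 (fully open) to 1 (shut). In form: [dx, dy, dz, spin, jaw, dx, dy, dz, spin, jaw, ...]. A call has 1 to 20 rows; each row shifts and turns the commanded pose from where the row before left it; what a row does not reach is not made up. A row lasts 1/8 s, in which the tool goes at most 62.5 mm and 10.7 degrees, less where a joint would pass 70% of its speed; a pose out of reach is approached as far as the arm can. A call is refused whole if a number of a shift passes 62.5 or a number of a turn 0.188, either way. A call with a gripper value outside its range is refused whole. The fingers move at their own pace and stop on an object; "squeeze" is the grip in N (left out, the last holds). Time passes only in rows, so rows that do not move let the fingers close. It gives the time, the measured TCP pose, the force, the opening and the grip force at its end, in the units of the state.
- manip.read_state(): the state, without advancing time (a new reading comes with each control period).
- manip.camera(name): name is "scene" or "side" or "wrist"; returns (picture, depth): 480x640x3 uint8, blue, green, red; 480x640 float32, mm along the optical axis (not along the pixel's ray), 0 where there is no reading.
- manip.camera_info(name): a dict with "fovy" (degrees; the focal length in pixels is half the picture's height over the tangent of half this angle, whatever the lens; pixels are square), "cx", "cy" (the principal point, pixels), "k1" (the pictures are not rectified: a ray, as slopes to the right and down, at radius r is drawn at 1 + k1 r^2 times it, then the intrinsics apply), "eye" and "orientation" of the camera in the world. Camera axes: x right, y down, z forward; pixel columns grow to the right and rows downward; lengths in mm; the calibration is good to about 2 mm. A picture is of the moment at which its call begins: read the wrist's pose just before it. camera_info takes no time and is no camera call; for the wrist camera it gives the pose at the moment of the call.
- manip.sign_off(): hands the job in; it is judged then, once.
The state is a dict: "clock": time; "joints": joint angles; "qd": joint speeds; "effort": joint torques, N m; "eef_pos": TCP position; "eef_rot": TCP orientation; "wrist_force": force on the tool from outside, world axes, zero at the start; "moment": the same for the moment, N m; "finger_gap": finger opening in mm; "finger_force": force on a finger pad.
Only numpy, scipy, OpenCV 4.12 (cv2) and the standard library are available. Lean on these libraries where they do the work, as an engineer would, in place of code of your own. Each camera call takes 0.05 s, during which the arm holds its last target. There are 200 camera calls.

## Task

Bring the engraving turntable to its working position: pull up the sprung plunger by its knob, swing the table round, and let the plunger drop fully home into the single narrow notch of the index ring at the front of the base. Then take the loose square clamping frame by its bar, set it square over the workpiece on the table and press it straight down until it snaps under both catches; go on pressing until it sits fully down on its stop and finish like that, still holding the bar and pressing it firmly down. Do not disturb the small things around.

Things in the scene. Friction and masses are not known exactly. Their poses are not given: they have to be found in the camera images.
- pivot (a point): Point on the vertical turning axis of the engraving turntable (round, aluminium, 128 mm across), 25 mm above the bench at the table's top. It turns on a grey round base 226 mm across, 12 mm high, fixed to the bench. x points away from the notch; this frame does not turn with the table.
- notch (a point): The one narrow notch (10 mm) in the base's steel index ring, 95 mm from the axis; the point is mid-notch at the ring's top, 22 mm above the bench. The plunger must drop in here (working position). Anticlockwise from above, after the notch, come plain ring and then a long slot where the plunger stands at the start.
- knob (a point): Centre of the plunger's black round knob: 22 mm across, 26 mm high, 95 mm from the axis, 54 mm above the bench when down; it goes round with the table. It stands 6 mm above a lug 20 mm wide. Nest and catches reach to 50 mm from the axis and 60 mm above the bench: put the fingers either side of the knob along its path, not between knob and nest.
- plunger (a joint): Height of the plunger above its lowest position, m: 0 = fully home, range 0 to 0.016. A spring pushes it down with 3 N at 0, 5.4 N at 0.016. The pin clears the ring above 0.009; a round nose (8 mm pin in a 10 mm notch) helps it find the notch within about 3 mm.
- turn (a joint): Angle of the turntable, rad: 0 = working position (plunger over the notch), positive anticlockwise from above; starts at 0.92 to 1.38 with the plunger in the long slot. Turns with slight friction from -0.3 to 1.6 when the plunger is lifted.
- nest_stop (a point): Centre of the square nest on the table, on the turning axis, level with the stop ledge (37 mm above the bench) where the frame's underside ends. Turns with the table; x runs from catch to catch. A dark 46 mm square workpiece on a sprung pad stands 3.5 mm above it. Six steel guides (62 mm apart inside, flared, up to 58 mm above the bench) lead the 60 mm frame in.
- catch_l (a joint): How far the sprung catch on the nest's +x side (a like one at -x) is pushed outward, m: 0 = closed, about 0.0025 as the frame's edge passes. Sloping top up to 54 mm above the bench. Snapping takes about 15 N, most with the underside 5 to 7 mm above nest_stop, then drops suddenly.
- pad (a joint): How far the sprung pad with the workpiece is pushed down, m: 0 = free, about 0.0035 = frame fully down on its stop, about 0.001 = frame held by the catches only. Takes about 2000 N per m: about 7 N at 0.0035.
- bar (a point): Centre of the handle of the loose clamping frame: black bar 54 mm long (y), 14 mm wide (x), 16 mm high on two legs over a square aluminium plate 60 x 60 x 4 mm with a 34 mm window. 38 mm above the plate's underside: 38 mm above the bench at the start (lying flat), 75 mm when home. 0.06 to 0.11 kg. Fits the nest in any of four quarter turns.
- rim (a point): Centre of the underside of the clamping frame (38 mm below the bar's centre); the frame is fully home when this point is at nest_stop.
- pot: Round screw-top parts pot, 43 mm across, 31 mm high, origin at its underside; bystander, stays where it is. (It and the clamping frame stand one on each side of the turntable, either way round.)
- lens: Black watchmaker's loupe, 38 mm across, 30 mm high, origin at its underside; bystander.
- rubber_block: Blue and white block eraser, 18 x 43 x 12 mm, origin at its underside; bystander.

How it is judged (in metres and radians):
On the way, in this order (a step that is already met when the one before it is completed fails the run):
1. the plunger is lifted clear of the slot (value of joint plunger above 0.0075 m), for 0.1 s.
2. the table is in its working position with the plunger dropped home in the notch (value of joint turn between -0.03 and 0.03 rad and value of joint plunger below 0.002 m), for 0.2 s.
3. the clamping frame has snapped under the catches (all of step 2 and horizontal distance between rim and nest_stop below 0.003 m and z of rim in the frame of nest_stop below 0.0035 m), for 0.2 s.
At the end, for the whole second after the job is handed in: Table within 0.03 rad of its working position, plunger home within 2 mm; frame snapped in, centred within 3 mm, level within 0.06 rad, underside within 1.8 mm of the stop; pad pushed down over 2.5 mm (still being pressed); fingers still touch the frame (all of step 2 and horizontal distance between rim and nest_stop below 0.003 m and z of rim in the frame of nest_stop between -0.003 and 0.0018 m and angle between rim's own z axis and vertical below 0.06 rad and value of joint pad above 0.0025 m and contact force between the fingers and cover above 1 N); the arm keeps its last pose, push and grip.
It fails at once if the parts pot is moved by more than 30 mm (distance of pot from where it was at the start of the episode above 0.03 m).
It fails at once if the loupe is moved by more than 30 mm (distance of lens from where it was at the start of the episode above 0.03 m).
It fails at once if the eraser is moved by more than 30 mm (distance of rubber_block from where it was at the start of the episode above 0.03 m).
It also fails if it takes over 64 s, if anything falls off the work surface, if the arm or the gripper's body presses on something with over 40 N, if the wrist force passes 120 N, or if a joint passes its speed limit or range.

## Working session

There is one attempt and no reset: what is moved stays moved. The work goes in short steps, Python scripts to look and compute and a tool call to move; the robot and the scene stay as the last step left them, time stands still between calls to the robot, and variables do not carry over. Pictures are saved under pics/ and viewed, at most 10 in all, crops included, and the job is handed in when it is done.

Besides the shell and the picture viewer there is one more tool, called after ">>>" as name(argument=value, ...) on one line, values as JSON. step_arm: Moves the arm, as the interface text tells. Its arguments: {"type":"object","properties":{"series":{"type":"array"},"squeeze":{"type":"number"}},"required":["series"]}

```bash
mkdir -p pics
cat > h.py <<'E'
import numpy as np, cv2
from cell import manip
from scipy.spatial.transform import Rotation as R
def rot(o):
    o=np.array(o,float)
    return o if o.shape==(3,3) else (R.from_quat(o).as_matrix() if o.size==4 else R.from_euler('xyz',o).as_matrix())
def grab(n,fn=None):
    i=manip.camera_info(n); p,d=manip.camera(n)
    if fn: cv2.imwrite('pics/'+fn,p)
    return i,p,d
def rays(i,uv):
    f=240/np.tan(np.radians(i['fovy'])/2)
    K=np.array([[f,0,i['cx']],[0,f,i['cy']],[0,0,1.]])
    n=cv2.undistortPoints(np.array(uv,float).reshape(-1,1,2),K,np.array([i['k1'],0,0,0.]))[:,0]
    # k1 model identical to OpenCV's first radial term
    return np.c_[n,np.ones(len(n))]@rot(i['orientation']).T
def onplane(i,uv,z):
    r=rays(i,uv); e=np.array(i['eye'],float); return e+r*((z-e[2])/r[:,2])[:,None]
def cloud(i,d):
    v,u=np.mgrid[0:480,0:640]; r=rays(i,np.c_[u.ravel(),v.ravel()])
    return (np.array(i['eye'],float)+r*d.ravel()[:,None]).reshape(480,640,3)
E
python3 - <<'E'
from h import *
for n in ("scene","side","wrist"):
    i,p,d=grab(n,n+'0.png'); print(n,i,(d>0).mean())
    np.savez(n+'0.npz',p=p,d=d)
print(manip.read_state())
a=[cv2.imread(f'pics/{n}0.png') for n in("scene","wrist")]
E
```

```text
scene {'fovy': 54.29155800893748, 'cx': 322.3686658352262, 'cy': 240.5321598979227, 'k1': -0.055383273420885004, 'eye': array([ -77.0369039 , -824.44303962,  580.28962703]), 'orientation': array([-2.02684826, -0.02352392, -0.5836917 ])} 0.88599609375
side {'fovy': 52.99940464161778, 'cx': 314.7290718204774, 'cy': 233.23043224499716, 'k1': -0.002083355072983505, 'eye': array([ 201.61190927, -642.50560051,  631.52898804]), 'orientation': array([-2.25321798, -0.01781753, -0.41223087])} 0.978837890625
wrist {'fovy': 68.608700129712, 'cx': 325.1895200638114, 'cy': 238.86778317327327, 'k1': -0.0032587192697053624, 'eye': array([549.55153265,  84.59632899, 384.96316153]), 'orientation': array([ 2.84936873e+00,  4.60167585e-04, -3.30820734e-04])} 0.996103515625
{'clock': 0.15, 'joints': array([-6.66084820e-02,  3.00334618e-01,  1.52143835e+00, -3.37618009e-05,
        1.32070973e+00, -6.66041872e-02]), 'qd': array([ 0.00059206, -0.00036846, -0.00244301,  0.00033865, -0.00116928,
        0.00093846]), 'effort': array([-2.50185103e-04, -5.31960297e+01, -3.52822959e+01,  7.07691838e-02,
        2.35654798e-02, -3.66386917e-05]), 'eef_pos': array([ 5.49818099e+02, -3.51735722e-03,  2.30021570e+02]), 'eef_rot': array([-3.14070240e+00, -2.66055403e-05,  1.57080039e+00]), 'wrist_force': array([-0.6768663 , -0.87329308, -0.21742589]), 'moment': array([-0.05192762,  0.06773533,  0.0344865 ]), 'finger_force': 0.0, 'finger_gap': 94.11304463651459}
```

View images.

View pics/side0.png

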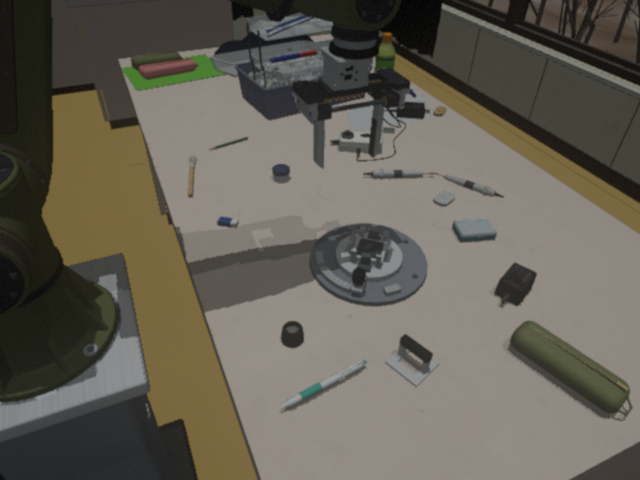

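View pics/wrist0.png

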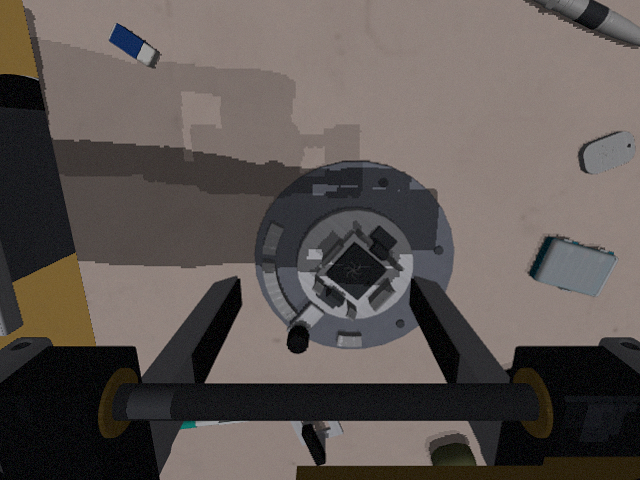

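Run:
```python
from h import *
p=cv2.imread('pics/wrist0.png')
c=cv2.resize(p[150:365,245:465],None,fx=2.7,fy=2.7,interpolation=cv2.INTER_CUBIC)
c=cv2.convertScaleAbs(c,alpha=1.6,beta=10)
cv2.imwrite('pics/c1.png',c)
i,p,d=grab('wrist'); P=cloud(i,d)
# base disc: height 8..16
hsv=cv2.cvtColor(p,cv2.COLOR_BGR2HSV)
m=((P[...,2]>9)&(P[...,2]<15)).astype(np.uint8)
m[350:]=0
n,l,s,c=cv2.connectedComponentsWithStats(m); k=1+s[1:,4].argmax(); print(s[k],c[k])
cs,_=cv2.findContours((l==k).astype(np.uint8),cv2.RETR_EXTERNAL,cv2.CHAIN_APPROX_NONE)
q=max(cs,key=len)[:,0]; w=onplane(i,q,12)[:,:2]
(cx,cy),r=cv2.minEnclosingCircle(w.astype(np.float32)); print('encl',cx,cy,r)
A=np.c_[2*w,np.ones(len(w))]; s0=np.linalg.lstsq(A,(w**2).sum(1),rcond=None)[0]; print('fit',s0[:2],np.sqrt(s0[2]+s0[0]**2+s0[1]**2))
def blob(lo,hi,box):
    m=np.zeros(d.shape,bool); m[box[1]:box[3],box[0]:box[2]]=1
    m&=(P[...,2]>lo)&(P[...,2]<hi); X=P[m]; return m.sum(),X.mean(0),X.min(0),X.max(0)
print('knob',blob(55,75,(275,310,325,360)))
print('cover',blob(2,80,(280,410,350,470)))
i2,p2,d2=grab('side'); P2=cloud(i2,d2)
def blob2(lo,hi,box):
    m=np.zeros(d.shape,bool); m[box[1]:box[3],box[0]:box[2]]=1
    m&=(P2[...,2]>lo)&(P2[...,2]<hi); X=P2[m]; return m.sum(),np.median(X,0),X.min(0),X.max(0)
print('knob',blob2(55,80,(340,260,375,295)))
print('bar',blob2(41,55,(380,325,450,395)))
X=P2[325:395,380:450].reshape(-1,3); X=X[(X[:,2]>38)&(X[:,2]<55)]; print('bar rect',cv2.minAreaRect(X[:,:2].astype(np.float32)))
print('lens',blob2(20,40,(275,315,310,350)),'pot',blob2(20,40,(265,160,300,190)),'eraser',blob2(8,20,(210,210,245,230)))
```

```text
[  255   161   200   165 12822] [354.76142567 220.45913274]
encl 581.8492431640625 -54.754451751708984 112.55496978759766
fit [580.35420451 -46.99058951] 94.46912357770785
knob (np.int64(400), array([ 520.3101879 , -124.81254828,   63.08491207]), array([ 508.79614667, -138.09410199,   55.03625534]), array([ 531.27266506, -115.09798941,   66.09850375]))
cover (np.int64(1130), array([ 537.53970533, -290.25007102,   25.60378913]), array([ 486.26847736, -369.61822168,    2.01539653]), array([ 580.70539804, -259.50240967,   48.36439676]))
knob (np.int64(141), array([ 517.49179012, -132.51288628,   62.33599967]), array([ 507.3005451 , -141.61547054,   55.12251037]), array([ 530.19539211, -117.91418455,   65.58679466]))
bar (np.int64(296), array([ 532.95567388, -291.01459429,   44.90567584]), array([ 519.02936683, -316.44984898,   41.13341274]), array([ 548.12351043, -263.95030164,   48.03345571]))
bar rect ((533.7887573242188, -289.9817199707031), (15.85292911529541, 53.61547088623047), 19.0561580657959)
lens (np.int64(288), array([ 378.01634136, -174.0379612 ,   25.91766573]), array([ 362.00182632, -189.15606403,   20.00038159]), array([ 395.03571689, -156.26194802,   30.78448224])) pot (np.int64(184), array([528.68367134, 281.08980631,  29.35330856]), array([509.58064776, 266.21056542,  20.1364003 ]), array([550.36139085, 307.962594  ,  33.38844628])) eraser (np.int64(124), array([363.45440383, 161.63907319,  10.76693795]), array([344.11004251, 145.9788704 ,   8.01835446]), array([383.7382726 , 183.99482048,  15.07313015]))
```

View pics/c1.png

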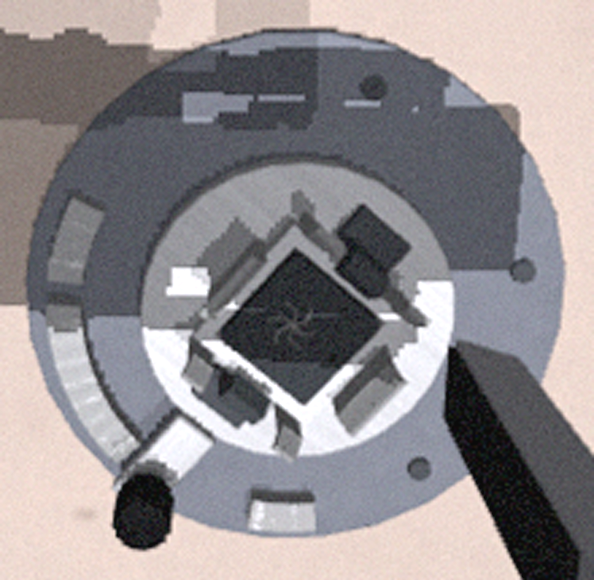

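Run:
```python
from h import *
z=np.load('wrist0.npz'); p=z['p'];d=z['d']
i=manip.camera_info('wrist')
c=np.array([[297,250],[385,325],[305,405],[218,325]])/2.7+[245,150]
w=onplane(i,c,40.5)[:,:2]; print(w,w.mean(0),np.linalg.norm(np.diff(w,axis=0),axis=1))
e=(w[1]-w[0]); print('edge ang',np.degrees(np.arctan2(*e[::-1])))
piv=np.array([581.8,-54.8])
for nm,uv,h in (('notch a',[70,283],22),('notch b',[68,303],22),('notchmid',[72,292],22),('slot start',[128,447],22),('slot end',[250,505],22),('knob',[140,487],66)):
    x=onplane(i,[np.array(uv)/2.7+[245,150]],h)[0,:2]; v=x-piv; print(nm,x,np.hypot(*v),np.degrees(np.arctan2(v[1],v[0])))
# fit circle to table top r=64 at z=25, bright knob at bottom
P=cloud(i,d); m=(np.abs(P[...,2]-25)<4)
X=P[m]; X=X[np.hypot(*(X[:,:2]-piv).T)<75]; print(cv2.minEnclosingCircle(X[:,:2].astype(np.float32)))
m=(P[...,2]>63)&(P[...,2]<70); X=P[m]; X=X[np.hypot(*(X[:,:2]-[518,-127]).T)<18]; print(len(X),cv2.minEnclosingCircle(X[:,:2].astype(np.float32)),X.mean(0))
# bar side, wrist
X=P[400:470,290:350].reshape(-1,3); X=X[(X[:,2]>43)&(X[:,2]<50)];print('bar',len(X),cv2.minAreaRect(X[:,:2].astype(np.float32)))
```

```text
[[580.16038501 -23.12089296]
 [615.18173707 -53.74123006]
 [584.92774156 -88.07041559]
 [550.12621311 -53.71480829]] [582.59901919 -54.66183672] [46.51988977 45.75802906 48.90249621]
edge ang -41.16428570759379
notch a [490.22859017 -42.86838807] 92.34547341641569 172.57627329047352
notch b [489.02656265 -51.49717563] 92.83221060511478 177.9610757752728
notchmid [490.8674075  -46.73789629] 91.28928686074134 174.93339142402863
slot start [ 511.69122808 -117.09772101] 93.78830387528946 -138.37613473707995
slot end [ 564.12029246 -145.39057835] 92.29964758712582 -101.0430708723737
knob [ 520.38615163 -109.69676148] 82.373024659429 -138.20702932109842
((578.24560546875, -58.970314025878906), 69.23236846923828)
303 ((520.22412109375, -126.94932556152344), 11.540715217590332) [ 520.40172213 -126.48579167   64.58721873]
bar 405 ((535.720947265625, -286.6844482421875), (13.861923217773438, 55.19260787963867), 20.503250122070312)
```

>>> step_arm(series=[-6, -25, -20, -0.142, 0.5, -6, -25, -20, -0.142, 0.5, -6, -25, -20, -0.142, 0.5, -6, -25, -20, -0.142, 0.5, -6, -27, -20, -0.142, 0.5, 0, 0, 0, 0, 0.5, 0, 0, 0, 0, 0.5], squeeze=35)

```text
clock: 1.12
eef_pos: [520.3, -126.6, 131.0]
eef_rot: [3.141, -0.0, 0.863]
wrist_force: [0.4, 0.1, -0.2]
finger_gap: 47.1
finger_force: 0.0
```

Run:
```python
from h import *
s=manip.read_state(); print(s['eef_pos'],s['eef_rot'],s['finger_gap'],s['wrist_force'])
i,p,d=grab('wrist','w1.png'); np.savez('w1.npz',p=p,d=d); P=cloud(i,d)
piv=np.array([582,-54.7])
m=(P[...,2]>63)&(P[...,2]<69); X=P[m]; X=X[np.hypot(*(X[:,:2]-[520,-127]).T)<18]; print(len(X),cv2.minEnclosingCircle(X[:,:2].astype(np.float32)),X.mean(0),np.percentile(X[:,2],[5,95]))
```

```text
[ 520.34026428 -126.61084262  131.02048508] [ 3.14111161e+00 -3.88705261e-04  8.62978814e-01] 47.14197860175373 [ 0.37022676  0.05892316 -0.23347785]
736 ((520.1281127929688, -127.73213195800781), 11.44745922088623) [ 520.3846424  -127.38674488   64.53946431] [63.43914737 65.56158824]
```

View pics/w1.png

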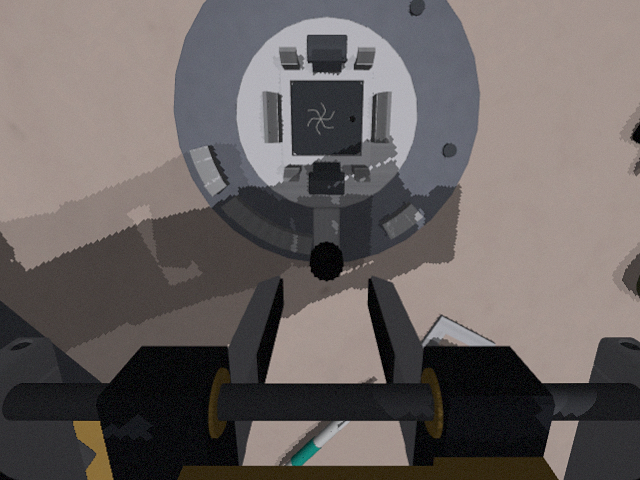

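Run:
```python
from h import *
z=np.load('w1.npz');p=z['p'];d=z['d']; i=manip.camera_info('wrist'); P=cloud(i,d)
g=cv2.cvtColor(p,cv2.COLOR_BGR2GRAY)
m=(g<75).astype(np.uint8); m[:75]=0;m[160:]=0;m[:,:285]=0;m[:,370:]=0
c,_=cv2.findContours(m,cv2.RETR_EXTERNAL,cv2.CHAIN_APPROX_NONE); q=max(c,key=cv2.contourArea)[:,0]
print(cv2.minAreaRect(onplane(i,q,40.5)[:,:2].astype(np.float32)))
# table-top circle fit at z=25 through bright/darker edge by hand points
w=onplane(i,[[327,16],[237,108],[416,108]],25)[:,:2]; A=np.c_[2*w,np.ones(3)]; s=np.linalg.solve(A,(w**2).sum(1)); print('table',s[:2],np.sqrt(s[2]+s[0]**2+s[1]**2))
c=cv2.convertScaleAbs(cv2.resize(p[140:260,180:300],None,fx=5,fy=5,interpolation=cv2.INTER_CUBIC),alpha=2); cv2.imwrite('pics/c2.png',c)
v=P[...,:2]-[582,-54.7]; r=np.hypot(v[...,0],v[...,1]); a=np.degrees(np.arctan2(v[...,1],v[...,0]))%360
for k in np.arange(158,224,1.):
    mm=(r>91)&(r<99)&(abs(a-k)<.6)
    if mm.any(): print(int(k),round(float(P[mm][:,2].mean()),1),int(g[mm].mean()),end='; ')
```

```text
((581.5463256835938, -55.850250244140625), (46.403167724609375, 46.945030212402344), 49.4485969543457)
table [582.65921456 -54.81267287] 62.78896114234723
158 22.9 141; 159 22.9 138; 160 22.8 138; 161 23.0 138; 162 23.1 138; 163 22.9 139; 164 23.1 139; 165 22.7 139; 166 22.5 143; 167 22.7 154; 168 22.9 142; 169 22.9 139; 170 22.7 138; 171 22.8 139; 172 18.9 105; 173 12.7 84; 174 12.9 90; 175 13.0 89; 176 12.7 79; 177 132.9 49; 178 195.1 47; 179 202.3 51; 180 205.6 49; 181 206.0 49; 182 201.8 42; 183 200.8 28; 184 204.8 27; 185 206.7 27; 186 208.1 27; 187 205.2 29; 188 199.7 30; 189 198.4 28; 190 185.6 31; 191 149.0 37; 192 108.5 45; 193 42.6 56; 194 30.5 58; 195 22.9 58; 196 22.8 57; 197 22.9 58; 198 37.1 59; 199 152.8 37; 200 186.4 22; 201 182.6 20; 202 164.4 25; 203 138.9 32; 204 91.1 43; 205 38.4 56; 206 88.7 61; 207 144.7 55; 208 146.0 54; 209 137.1 55; 210 75.7 57; 211 22.8 59; 212 22.9 56; 213 184.1 28; 214 185.2 25; 215 149.5 14; 216 100.8 28; 217 22.8 57; 218 22.8 57; 219 22.8 58; 220 23.0 60; 221 23.0 58; 222 22.6 57; 223 43.1 22;
```

View pics/c2.png

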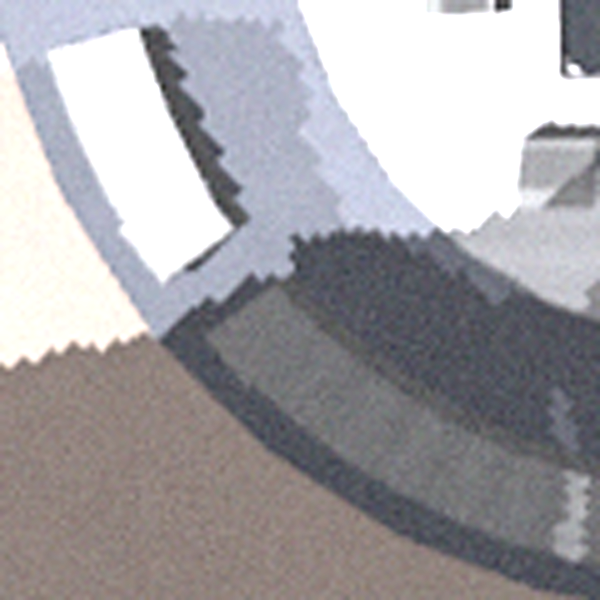

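>>> step_arm(series=[0, -0.5, -24, 0, 0.5, 0, 0, -24, 0, 0.5, 0, 0, -15, 0, 0.5, 0, 0, -8, 0, 0.5, 0, 0, 0, 0, 0.8, 0, 0, 0, 0, 1, 0, 0, 0, 0, 1, 0, 0, 0, 0, 1, 0, 0, 0, 0, 1], squeeze=40)

```text
clock: 2.3
eef_pos: [520.3, -127.6, 60.0]
eef_rot: [3.141, -0.0, 0.861]
wrist_force: [0.0, -1.3, 5.9]
finger_gap: 21.0
finger_force: 40.0
```

>>> step_arm(series=[0, 0, 4, 0, 1, 0, 0, 4, 0, 1, 0, 0, 5, 0, 1, 0, 0, 0, 0, 1])

```text
clock: 2.8
eef_pos: [520.0, -127.5, 72.7]
eef_rot: [3.141, -0.0, 0.861]
wrist_force: [2.1, 1.8, -5.3]
finger_gap: 21.0
finger_force: 40.0
```

```bash
python3 -c "
import numpy as np
a=np.radians(np.linspace(229.4,175.1,16)); x=582+95*np.cos(a); y=-55+95*np.sin(a)
o=[]
for u,v in zip(np.diff(x),np.diff(y)): o+=[round(u,1),round(v,1),0,-.063,1]
print(o, x[-1],y[-1])"
```

```text
[np.float64(-4.4), np.float64(4.0), 0, -0.063, 1, np.float64(-4.2), np.float64(4.3), 0, -0.063, 1, np.float64(-3.9), np.float64(4.6), 0, -0.063, 1, np.float64(-3.6), np.float64(4.8), 0, -0.063, 1, np.float64(-3.3), np.float64(5.0), 0, -0.063, 1, np.float64(-3.0), np.float64(5.2), 0, -0.063, 1, np.float64(-2.6), np.float64(5.4), 0, -0.063, 1, np.float64(-2.3), np.float64(5.6), 0, -0.063, 1, np.float64(-1.9), np.float64(5.7), 0, -0.063, 1, np.float64(-1.6), np.float64(5.8), 0, -0.063, 1, np.float64(-1.2), np.float64(5.9), 0, -0.063, 1, np.float64(-0.8), np.float64(5.9), 0, -0.063, 1, np.float64(-0.4), np.float64(6.0), 0, -0.063, 1, np.float64(-0.1), np.float64(6.0), 0, -0.063, 1, np.float64(0.3), np.float64(6.0), 0, -0.063, 1] 487.3471968618639 -46.88539230195008
```

>>> step_arm(series=[-4.4, 4, 0, -0.063, 1, -4.2, 4.3, 0, -0.063, 1, -3.9, 4.6, 0, -0.063, 1, -3.6, 4.8, 0, -0.063, 1, -3.3, 5, 0, -0.063, 1, -3, 5.2, 0, -0.063, 1, -2.6, 5.4, 0, -0.063, 1, -2.3, 5.6, 0, -0.063, 1, -1.9, 5.7, 0, -0.063, 1, -1.6, 5.8, 0, -0.063, 1, -1.2, 5.9, 0, -0.063, 1, -0.8, 5.9, 0, -0.063, 1, -0.4, 6, 0, -0.063, 1, -0.1, 6, 0, -0.063, 1, 0.3, 6, 0, -0.063, 1, 0, 0, 0, 0, 1, 0, 0, 0, 0, 1])

```text
clock: 4.92
eef_pos: [487.7, -47.6, 72.7]
eef_rot: [3.141, -0.002, -0.084]
wrist_force: [5.9, -0.2, -5.8]
finger_gap: 20.6
finger_force: 40.0
```

>>> step_arm(series=[0.5, 0.5, -3, 0, 1, 0, 0, -2, 0, 1, 0, 0, -2, 0, 1, 0, 0, -2, 0, 1, 0, 0, 0, 0, 1])

```text
clock: 5.55
eef_pos: [487.7, -47.0, 63.4]
eef_rot: [3.141, -0.001, -0.084]
wrist_force: [4.3, -1.6, -4.0]
finger_gap: 20.8
finger_force: 40.0
```

>>> step_arm(series=[0, 0, -2, 0, 1, 0, 0, -1.5, 0, 1, 0, 0, 0, 0, 1, 0, 0, 0, 0, 0.8, 0, 0, 0, 0, 0.5, 0, 0, 0, 0, 0.5, 0, 0, 0, 0, 0.5])

```text
clock: 6.42
eef_pos: [487.3, -46.7, 59.9]
eef_rot: [-3.142, 0.001, -0.084]
wrist_force: [-0.3, -0.5, -1.1]
finger_gap: 45.8
finger_force: 0.0
```

Run:
```python
from h import *
i,p,d=grab('side'); P=cloud(i,d)
v=P[...,:2]-[487.5,-47]
m=(np.hypot(v[...,0],v[...,1])<13)&(P[...,2]>50)&(P[...,2]<90); print(m.sum(),np.sort(P[m][:,2])[-15:], cv2.minEnclosingCircle(P[m][:,:2].astype(np.float32)))
print(manip.read_state()['finger_gap'])
```

```text
42 [62.59335287 62.72833202 62.73884975 62.84814987 62.881781   62.88705385
 62.93696771 62.98886411 63.01102282 63.42368191 63.46867627 63.68405063
 63.94298778 64.19219915 64.50766057] ((481.93878173828125, -48.33679962158203), 9.688497543334961)
46.621825619594105
```

>>> step_arm(series=[0, 0, 20, 0, 0.5, 0, 0, 30, 0, 0.5, 0, 0, 40, 0, 0.5, 0, 0, 30, 0, 0.5, 0, 0, 0, 0, 0.5])

```text
clock: 7.1
eef_pos: [488.2, -46.9, 181.8]
eef_rot: [3.141, -0.004, -0.084]
wrist_force: [0.2, 0.3, -1.1]
finger_gap: 47.0
finger_force: 0.0
```

```bash
cat >> h.py <<'E'
def nest(i,p,d):
    """workpiece square via dark contour near the pivot, knob top circle"""
    P=cloud(i,d); g=cv2.cvtColor(p,cv2.COLOR_BGR2GRAY)
    near=np.hypot(P[...,0]-582,P[...,1]+55)<36
    m=(near&(g<75)&(abs(P[...,2]-40.5)<5)).astype(np.uint8)
    c,_=cv2.findContours(m,cv2.RETR_EXTERNAL,cv2.CHAIN_APPROX_NONE); q=max(c,key=cv2.contourArea)[:,0]
    r=cv2.minAreaRect(onplane(i,q,40.5)[:,:2].astype(np.float32))
    X=P[(np.hypot(P[...,0]-487.3,P[...,1]+47)<20)&(P[...,2]>62)&(P[...,2]<85)]
    return r,(len(X),X.mean(0),np.percentile(X[:,2],[5,95]),cv2.minEnclosingCircle(X[:,:2].astype(np.float32))) if len(X) else 0
E
python3 - <<'E'
from h import *
i,p,d=grab('wrist','w2.png'); print(nest(i,p,d))
E
```

```text
(((581.5322265625, -56.149139404296875), (45.8773078918457, 46.34907531738281), 85.24063110351562), (554, array([488.06089447, -46.9550586 ,  64.37367467]), array([62.76691237, 65.53415642]), ((487.56121826171875, -47.0697135925293), 11.892826080322266)))
```

View pics/w2.png

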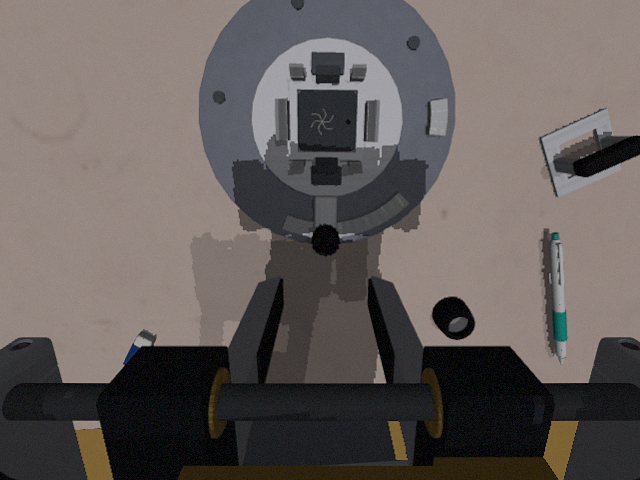

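Run:
```python
from h import *
i,p,d=grab('wrist'); P=cloud(i,d)
X=P[(P[...,2]>8)&(P[...,2]<27)&(np.hypot(P[...,0]-582,P[...,1]+55)<130)]
m=((P[...,2]>6)&(P[...,2]<80)&(np.hypot(P[...,0]-582,P[...,1]+55)<130)).astype(np.uint8)
c,_=cv2.findContours(m,cv2.RETR_EXTERNAL,cv2.CHAIN_APPROX_NONE); q=max(c,key=cv2.contourArea)[:,0]; q=q[(q[:,1]>3)&(q[:,1]<170)]
w=onplane(i,q,12)[:,:2]; A=np.c_[2*w,np.ones(len(w))]; s=np.linalg.lstsq(A,(w**2).sum(1),rcond=None)[0]; print('base',s[:2],np.sqrt(s[2]+s[0]**2+s[1]**2),len(w))
# guide inner faces etc: tall parts of nest symmetric
T=P[(P[...,2]>48)&(P[...,2]<62)&(np.hypot(P[...,0]-582,P[...,1]+55)<55)]
a=np.radians(-4.8); Rm=np.array([[np.cos(a),np.sin(a)],[-np.sin(a),np.cos(a)]]); L=(T[:,:2]-[582,-55])@Rm.T; print(len(L),L.min(0),L.max(0))
# frame
B=P[(P[...,2]>42)&(P[...,2]<50)&(np.hypot(P[...,0]-534,P[...,1]+289)<40)]; print('bar',len(B),cv2.minAreaRect(B[:,:2].astype(np.float32)))
```

```text
base [581.88899718 -55.9515787 ] 111.68009887015454 334
2336 [-38.87736397 -40.16023351] [38.40280246 38.04846435]
bar 1025 ((533.1865844726562, -283.0394287109375), (14.346745491027832, 47.15626907348633), 20.40265464782715)
```

>>> step_arm(series=[3.9, -20.1, -2, 0.167, 0.5, 3.9, -20.1, -2, 0.167, 0.5, 3.9, -20.1, -2, 0.167, 0.5, 3.9, -20.1, -2, 0.167, 0.5, 3.9, -20.1, -2, 0.167, 0.5, 3.9, -20.1, -2, 0.168, 0.5, 3.9, -20.1, -2, 0.168, 0.5, 3.9, -20.1, -2, 0.168, 0.5, 3.9, -20.1, -2, 0.168, 0.5, 3.9, -20.1, -2, 0.167, 0.5, 3.9, -20.1, -4, 0.167, 0.5, 3.6, -20.4, -6, 0.167, 0.5, 0, 0, -10, 0, 0.5, 0, 0, 0, 0, 0.5])

```text
clock: 8.95
eef_pos: [533.3, -287.3, 138.1]
eef_rot: [-3.14, -0.003, 1.92]
wrist_force: [-0.1, -0.6, 0.6]
finger_gap: 47.1
finger_force: 0.0
```

Run:
```python
from h import *
print(manip.read_state()['eef_pos'],manip.read_state()['eef_rot'])
i,p,d=grab('wrist','w3.png'); P=cloud(i,d)
B=P[(P[...,2]>43)&(P[...,2]<50)&(np.hypot(P[...,0]-534,P[...,1]+289)<40)]; print('bar',len(B),cv2.minAreaRect(B[:,:2].astype(np.float32)),np.median(B,0))
```

```text
[ 533.30127586 -287.29967684  138.05431642] [-3.13969013e+00 -2.60581163e-03  1.92000307e+00]
bar 1261 ((534.7048950195312, -286.7968444824219), (13.938071250915527, 53.599666595458984), 20.568185806274414) [ 534.2268016  -285.13552884   46.31905563]
```

View pics/w3.png

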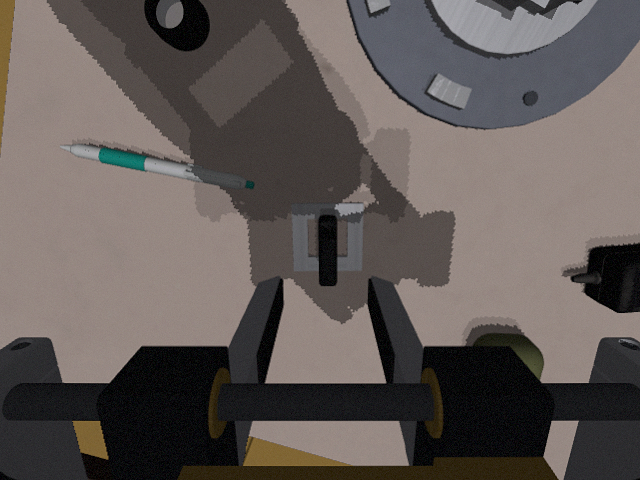

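>>> step_arm(series=[1.2, 0, -30, 0.008, 0.5, 0, 0, -30, 0, 0.5, 0, 0, -22, 0, 0.5, 0, 0, -12, 0, 0.5, 0, 0, 0, 0, 0.6, 0, 0, 0, 0, 1, 0, 0, 0, 0, 1, 0, 0, 0, 0, 1, 0, 0, 0, 0, 1], squeeze=55)

```text
clock: 10.12
eef_pos: [535.4, -288.4, 46.5]
eef_rot: [3.141, 0.001, 1.932]
wrist_force: [-1.1, 1.3, 4.8]
finger_gap: 13.1
finger_force: 55.0
```

>>> step_arm(series=[0, 0, 15, 0, 1, 0, 0, 40, 0, 1, 0, 0, 40, 0, 1, 5.8, 29, 0, -0.055, 1, 5.8, 29, 0, -0.055, 1, 5.8, 29, 0, -0.055, 1, 5.8, 29, 0, -0.055, 1, 5.8, 29, 0, -0.055, 1, 5.8, 29, 0, -0.055, 1, 5.8, 29, 0, -0.056, 1, 5.8, 29, 0, -0.056, 1, 0, 0, 0, 0, 1, 0, 0, 0, 0, 1])

```text
clock: 11.75
eef_pos: [581.5, -56.8, 141.4]
eef_rot: [3.141, 0.0, 1.491]
wrist_force: [-0.5, -0.2, -1.3]
finger_gap: 13.7
finger_force: 55.0
```

Run:
```python
from h import *
s=manip.read_state();print(s['eef_pos'],s['eef_rot'],s['wrist_force'],s['finger_gap'])
i,p,d=grab('wrist','w4.png'); np.savez('w4.npz',p=p,d=d,); P=cloud(i,d)
z0=s['eef_pos'][2]-46.5
r=np.hypot(P[...,0]-582,P[...,1]+55)<55
B=P[r&(abs(P[...,2]-z0-46)<3.5)]; print('bar',len(B),cv2.minAreaRect(B[:,:2].astype(np.float32)))
T=P[r&(P[...,2]>z0-2)&(P[...,2]<z0+7)]; print('plate',len(T),cv2.minAreaRect(T[:,:2].astype(np.float32)),np.percentile(T[:,2],[5,50,95]))
i,p,d=grab('scene','s4.png'); i,p,d=grab('side','sd4.png'); P=cloud(i,d)
r=np.hypot(P[...,0]-582,P[...,1]+55)<55
T=P[r&(P[...,2]>z0-2)&(P[...,2]<z0+7)]; print('plate side',len(T),cv2.minAreaRect(T[:,:2].astype(np.float32)),np.percentile(T[:,2],[5,50,95]))
```

```text
[581.50302919 -56.80057149 141.35800767] [3.14138338e+00 1.83603560e-04 1.49054751e+00] [-0.47578959 -0.16668793 -1.25839649] 13.66486405875366
bar 3051 ((583.9511108398438, -54.45610427856445), (35.40793991088867, 52.74586868286133), 16.11875343322754)
plate 4063 ((581.3963012695312, -55.707763671875), (60.68032455444336, 60.20112991333008), 85.35284423828125) [ 98.10347665  99.42253876 100.50437329]
plate side 446 ((580.4812622070312, -58.59197998046875), (61.271366119384766, 61.0133056640625), 84.878662109375) [94.87522344 97.82973686 99.63011038]
```

View pics/w4.png

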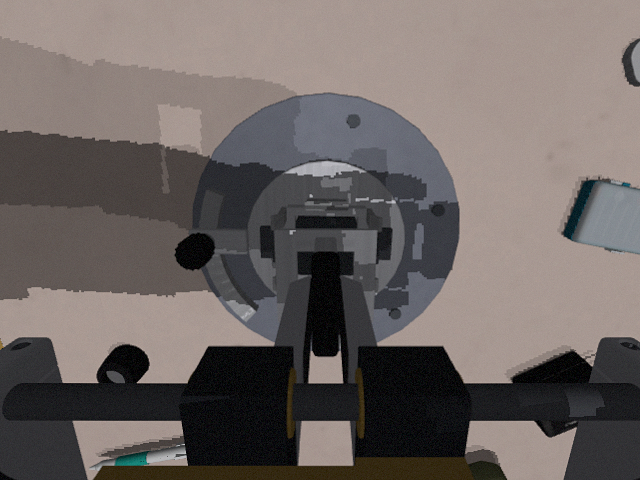

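Run:
```python
from h import *
z=np.load('w4.npz');p=z['p'];d=z['d'];i=manip.camera_info('wrist');P=cloud(i,d)
g=cv2.GaussianBlur(cv2.cvtColor(p,cv2.COLOR_BGR2GRAY),(3,3),0)
def fit(w):
    A=np.c_[2*w,np.ones(len(w))]; s=np.linalg.lstsq(A,(w**2).sum(1),rcond=None)[0]; return s[:2],np.sqrt(s[2]+s[0]**2+s[1]**2)
m=((P[...,2]>6)&(P[...,2]<30)&(np.hypot(P[...,0]-582,P[...,1]+55)<130)).astype(np.uint8)
c,_=cv2.findContours(m,cv2.RETR_EXTERNAL,cv2.CHAIN_APPROX_NONE); q=max(c,key=cv2.contourArea)[:,0]
w=onplane(i,q,12)[:,:2]
for k in range(6):
    C,r=fit(w); e=np.hypot(*(w-C).T)-r; w=w[abs(e)<max(1.5,1.5*e.std())]
print('base',C,r,len(w),e.std())
a=np.degrees(np.arctan2(w[:,1]-C[1],w[:,0]-C[0])); print(np.histogram(a,12,(-180,180))[0])
m=((P[...,2]>19.5)&(np.hypot(P[...,0]-582,P[...,1]+55)<80)).astype(np.uint8)
c,_=cv2.findContours(m,cv2.RETR_EXTERNAL,cv2.CHAIN_APPROX_NONE); q=max(c,key=cv2.contourArea)[:,0]; q=q[q[:,1]<290]
w=onplane(i,q,25)[:,:2]; w=w[abs(np.hypot(*(w-[582,-55]).T)-64)<4]
for k in range(6):
    C,r=fit(w); e=np.hypot(*(w-C).T)-r; w=w[abs(e)<max(1,1.5*e.std())]
print('table',C,r,len(w))
X=P[(np.hypot(P[...,0]-487.3,P[...,1]+47)<20)&(P[...,2]>62)&(P[...,2]<85)]; print('knob',cv2.minEnclosingCircle(X[:,:2].astype(np.float32)))
```

```text
base [581.94706301 -55.36499756] 111.59681238759217 613 0.6040145091122416
[39 53  1 20 51 62 67 60 75 70 61 54]
table [581.78922312 -55.35843689] 63.1723902091213 306
knob ((487.1075439453125, -46.28375244140625), 12.009042739868164)
```

>>> step_arm(series=[0.5, 0.3, -12, 0, 1, 0, 0, -12, 0, 1, 0, 0, -8, 0, 1, 0, 0, -4, 0, 1, 0, 0, -2, 0, 1, 0, 0, -2, 0, 1, 0, 0, -2, 0, 1, 0, 0, -2, 0, 1, 0, 0, 0, 0, 1])

```text
clock: 13.02
eef_pos: [582.0, -56.0, 96.8]
eef_rot: [-3.141, 0.0, 1.49]
wrist_force: [-0.3, -0.4, -0.8]
finger_gap: 13.4
finger_force: 55.0
```

>>> step_arm(series=[0, 0, -1.5, 0, 1, 0, 0, -1.5, 0, 1, 0, 0, -1.5, 0, 1, 0, 0, 0, 0, 1])

```text
clock: 13.52
eef_pos: [582.6, -56.1, 93.3]
eef_rot: [3.14, 0.0, 1.49]
wrist_force: [-2.5, 0.3, 7.9]
finger_gap: 13.4
finger_force: 55.0
```

>>> step_arm(series=[0, 0, -1.5, 0, 1, 0, 0, -1.5, 0, 1, 0, 0, -1.5, 0, 1, 0, 0, -1.5, 0, 1, 0, 0, 0, 0, 1])

```text
clock: 14.15
eef_pos: [582.0, -56.0, 86.2]
eef_rot: [-3.141, -0.0, 1.49]
wrist_force: [-0.7, -0.0, 0.8]
finger_gap: 13.4
finger_force: 55.0
```

>>> step_arm(series=[0, 0, -1.2, 0, 1, 0, 0, -1.2, 0, 1, 0, 0, -1, 0, 1, 0, 0, 0, 0, 1, 0, 0, 0, 0, 1])

```text
clock: 14.78
eef_pos: [582.1, -56.0, 83.6]
eef_rot: [3.141, 0.0, 1.49]
wrist_force: [-5.4, 0.1, 7.3]
finger_gap: 13.3
finger_force: 55.0
```

>>> step_arm(series=[-0.3, 0, -1, 0, 1, 0, 0, -1, 0, 1, 0, 0, 0, 0, 1, 0, 0, 0, 0, 1])

```text
clock: 15.28
eef_pos: [582.4, -56.1, 83.4]
eef_rot: [3.139, 0.0, 1.49]
wrist_force: [-10.6, 1.8, 26.0]
finger_gap: 13.6
finger_force: 55.0
```

Run:
```python
from h import *
i,p,d=grab('wrist','w5.png'); P=cloud(i,d)
X=P[(np.hypot(P[...,0]-487.3,P[...,1]+47)<20)&(P[...,2]>60)&(P[...,2]<85)]; print('knob',cv2.minEnclosingCircle(X[:,:2].astype(np.float32)),np.percentile(X[:,2],[5,50,95]))
r=np.hypot(P[...,0]-582,P[...,1]+55.4)<46
m=r&(P[...,2]>36)&(P[...,2]<46); T=P[m]; A=np.c_[T[:,:2]-[582,-55.4],np.ones(len(T))]; print(len(T),np.linalg.lstsq(A,T[:,2],rcond=None)[0],np.percentile(T[:,2],[5,50,95]))
i,p,d=grab('side'); cv2.imwrite('pics/sd5.png',cv2.convertScaleAbs(cv2.resize(p[200:320,290:450],None,fx=4.5,fy=4.5,interpolation=cv2.INTER_CUBIC),alpha=1.5))
s=manip.read_state();print(s['eef_pos'],s['eef_rot'],s['wrist_force'],s['clock'])
```

```text
knob ((487.0733947753906, -47.140342712402344), 12.363637924194336) [61.31257462 64.31231688 65.43832663]
4852 [ 5.26335544e-04 -3.63792527e-04  4.09453050e+01] [37.23479572 41.41856752 43.09376439]
[582.38539105 -56.0392885   83.424735  ] [3.13940376e+00 1.66544211e-04 1.48988754e+00] [-9.9908904   1.92602755 26.16815665] 15.375
```

View pics/sd5.png

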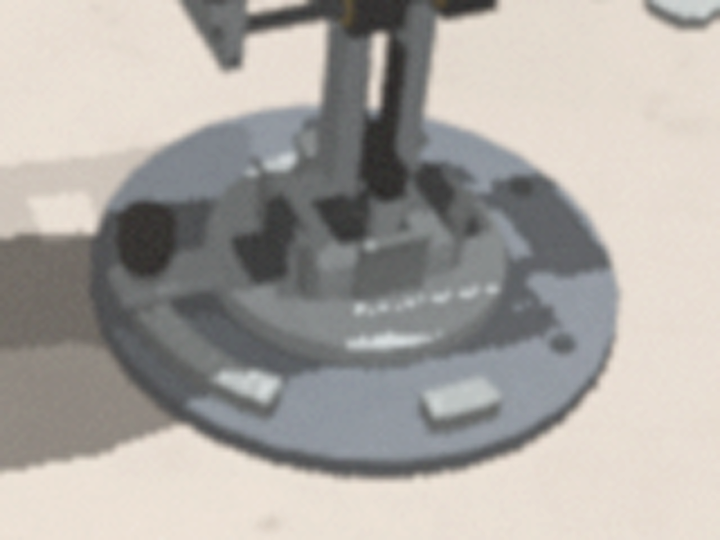

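The frame sits level in the nest, with its plate top at about 41 mm, and the knob at (145,240) is down. Pressing force is 26 N, so I'm handing in.

```bash
python3 -c "
from cell import manip
print(manip.sign_off())"
```

```text
the job is handed in; nothing more can be done
None
```

I handed the job in at about 15 s of the 64 s allowed, with no verdict returned: the plunger reads home in the notch, and the frame reads snapped in, level and on its stop, still gripped and pressed with about 26 N.

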